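# Pin a folding trailer drawbar straight

## Task

Swing the folded trailer tongue straight so that the hole in its lug lines up with the holes of the fork, and push the longer of the two headed pins down through fork and lug until its collar sits flush on the fork. Then turn the flat keeper in over the collar until it stops against the pin's grip, so that the pin cannot ride up; if the keeper lies across the hole at the start, turn it out of the way first. Leave the short pin in its block and do not disturb the other things on the bench.

Things in the scene. Friction and masses are not known exactly. Their poses are not given: they have to be found in the camera images.
- tongue (a joint): Swing of the tongue about its upright pivot bolt (rad): 0 = straight (lug hole in line with the fork holes), growing counter-clockwise seen from above as it folds away from the robot; ends -0.08 and 1.2, no stop at 0. Starts at 0.3 to 0.8. Stiff: stays where left, about 5 N at the tube moves it; the pin's tapered nose can draw the lug in over the last 2 mm (0.03 rad).
- pivot (a point): Centre of the pivot bolt on the upper face of the fork, 104 mm above the bench; axes as at lock_hole. The tongue turns about the upright line through it. A hex head 26 mm wide and 13 mm high stands on it.
- lock_hole (a point): Centre of the lock hole in the fork's upper face, 104 mm above the bench, 64 mm from the pivot. Axes of the fixed grey bracket: z up, x backwards along the stub tube (to the robot's left), y from pivot to lock hole (towards the robot). Upright holes 20 mm wide: upper plate 10 mm, 34 mm gap holding the lug, lower plate 10 mm, its underside 50 mm above the bench.
- lug_hole (a point): Centre of the 20 mm through hole in the tongue's 32 mm thick lug, at the lug's upper face, 93 mm above the bench, 64 mm from the pivot. It lies under lock_hole when the tongue is straight. Axes of the tongue: x along the tube towards the pivot end, z up.
- tongue_grip (a point): Where to grasp the tongue: middle of the upper face of its square tube, 40 mm wide, upper face 93 mm and underside 61 mm above the bench; 100 mm from the pivot (95 mm forward along the tube, 32 mm towards the lock hole's side). Bare for 15 mm either way along the tube. Axes of the tongue (x along the tube): grasp across it, along y.
- keeper (a joint): Angle of the flat steel keeper about its bolt (rad), counter-clockwise from above: 0 = nose straight across the lock hole, 1.6 = end stop, open. Starts at 0 to 1.4. Below 0.75 it is in the way of the pin or its collar. With the pin seated it turns in over the collar until its edge meets the pin's grip at about 0.39. Stays where left; about 1.5 N at the stud turns it.
- keeper_pivot (a point): Centre of the keeper's bolt on the fork's upper face, 50 mm from the lock hole along +x of lock_hole. The keeper is a bar 16 mm wide, 11 to 16 mm above that face; its nose reaches 58 mm from the bolt; the bolt's head ends 23 mm above the face.
- keeper_stud (a point): Top centre of the upright thumb stud on the keeper's tail, 12 mm wide, 16 to 46 mm above the fork's face, 45 mm from the keeper's bolt, at the other end from the nose. Pinch it or push it sideways to turn the keeper; at keeper angle a it lies in the direction a from +x of lock_hole, counter-clockwise.
- long_pin: The pin to use, upright in one of the block's holes. Shank 18 mm wide, 80 mm long with a 15 mm tapered nose; collar 40 mm wide, 8 mm thick; above it a round black grip 22 mm wide, 50 mm long; 138 mm in all, 0.3 kg. Origin at the nose's end, z towards the grip. Nose starts 10 mm above the bench, collar 30 mm above the block; it can lean 0.04 rad in its hole.
- long_pin_seat (a point): Centre of the underside of the long pin's collar, 80 mm from the nose; when seated it meets lock_hole.
- long_pin_grip (a point): Point on the axis of the long pin's black grip, 118 mm from the nose, 30 mm above the top of the collar and 20 mm below the end of the grip.
- short_pin: The other pin, too short for the lower fork plate: same nose, collar and grip, but a 45 mm shank, 103 mm in all; its collar lies on the block. Origin at the nose's end, z towards the grip. Leave it there.
- pin_block: Light wooden block, 66 x 165 x 60 mm, fixed to the bench; two upright holes 19.5 mm wide and 50 mm deep, 40 mm either side of its middle along its long side (y). Origin at the centre of its underside.
- spray_oil: Spray can, 67 mm wide and 205 mm high, standing on the bench behind the pin block; origin at the centre of its underside. Bystander.
- mask_tape: Roll of masking tape, 100 mm wide and 25 mm high, lying on the bench; origin at the centre of its underside. Bystander.
- spanner_17: Combination spanner, 207 mm long and 8 mm thick, lying on the bench near the robot; origin at its middle, y along it. Bystander.
There are look-alikes about, which are no part of the job. What is shaped like the long_pin but turquoise or white is not meant.

How it is judged (in metres and radians):
On the way, in this order (a step that is already met when the one before it is completed fails the run):
1. the tongue is swung straight, the lug hole in line with the fork holes (value of joint tongue between -0.05 and 0.05 rad), for 0.2 s.
2. the long pin is pushed down through fork and lug until its collar sits on the fork (z of long_pin_seat in the frame of lock_hole below 0.003 m and horizontal distance between long_pin_seat and lock_hole below 0.004 m and horizontal distance between long_pin and lock_hole below 0.006 m), for 0.2 s.
3. the keeper is turned in over the collar (value of joint keeper below 0.48 rad), for 0.2 s.
At the end, for the whole second after the job is handed in: Long pin at rest, upright within 0.06 rad, collar within 3 mm of the fork's face and 4 mm of the hole's axis, nose within 6 mm of that axis; tongue straight within 0.05 rad; keeper over the collar (joint below 0.48 rad); short pin within 10 mm of its start (all of step 1 and all of step 2 and z of long_pin_seat in the frame of lock_hole above -0.003 m and angle between long_pin's own z axis and vertical below 0.06 rad and value of joint keeper below 0.48 rad and linear speed of long_pin below 0.02 m/s and distance of short_pin from where it was at the start of the episode below 0.01 m); the robot touches nothing.
It fails at once if the short pin is pulled from its block or a bystander is shifted more than 30 mm (distance of any of short_pin, spray_oil, mask_tape, spanner_17 from where it was at the start of the episode above 0.03 m).
It also fails if it takes over 70 s, if anything falls off the work surface, if the arm or the gripper's body presses on something with over 40 N, if the wrist force passes 120 N, or if a joint passes its speed limit or range.

## Robot

A 7-joint arm with a two-finger parallel gripper is mounted at the origin on a cart in front of the work surface, level with it; the furniture and walls round the work are solid. World frame = base frame: x ahead of the robot, y to its left, z up, the work surface at z = 0. Lengths are in mm, angles in rad, forces in N, time in s.
With the tool pointing down it reaches from about 400 to 900 mm from the base axis. Payload 5.6 kg.
Tool frame: the origin (TCP) lies midway between the tips of the shut fingers; the grasp point (between the pads) lies 19 mm behind it; z points along the fingers, y is the line along which they close (so a half turn about z gives the same grasp; the last joint's range is limited). The gripper opens to 92 mm and grips with 3 to 60 N. Pads are 20 mm wide; open, the fingers measure 128 mm over their backs; the gripper's body (75 mm by 189 mm) begins 69 mm behind the grasp point.
Start: joints at [1.197, 0.468, -0.012, 1.603, 0.006, 1.071, -0.056], TCP at [211.079, -614.78, 214.592] pointing down, gripper open.
Joint ranges: [-2.53, 2.53], [-0.31, 2.02], [-1.57, 1.55], [0.28, 2.44], [-1.29, 4.43], [0.15, 1.84], [-2.92, 2.92]. Speed limits (rad/s): [2.57, 2.57, 3.14, 3.14, 3.14, 3.14, 3.14].

## Interface

Orientations are given as a rotation vector (axis times angle).
In Python, from cell import robot, grip, kin, viewer gives the robot as it stands. Calls block until the motion is done:
- robot.movep(position, orientation): joint-space move of the TCP to a pose.
- robot.servo_line(position, feed=150, rotation=None): straight line of the TCP; rotation=None keeps the orientation; feed is the mean speed in mm/s.
- robot.goto_joints(angles): joint-space move.
- grip(opening, newtons=None): opening from 0.0 (shut) to 1.0 (fully open); newtons is the grip in N (None keeps the last); returns when the fingers have stopped.
- robot.hold(seconds).
- kin.ik(position, orientation): joint angles nearest the present ones, or None.
- robot.observe(): the state.
- viewer.read_camera(name): name is "scene" or "top"; returns the picture (420x560x3 uint8, red, green, blue); there is no depth.
- viewer.camera_info(name): a dict with "camera_matrix" (3x3 intrinsics, pixels), "R" (3x3) and "t" (3): a world point X has camera coordinates R X + t. Camera axes: x right, y down, z forward; pixel columns grow to the right and rows downward; lengths in mm; the calibration is good to about 2 mm. A picture is of the moment at which its call begins. camera_info takes no time and is no camera call.
A pose or a line that the arm cannot do raises robot.IKError and nothing moves.
- robot.job_done(): hands the job in; it is judged then, once.
Trained networks look in the newest picture that a camera, given by its name, has taken for a name from the list of things; names that differ only in an ending like _2 or _b are one class to them, and where a whole thing is asked for, a point or a joint stands for the part that bears it (a point fixed in the world has none). Each returns a list of dicts, best first, with "confidence" (0 to 1); they miss things now and then, are a little off and sometimes report something else, mostly with a low value. They report only what shows in the picture. A call takes as long as a camera call. They do not tell look-alikes from the thing itself.
- viewer.silhouettes(name, camera): "mask" (420x560 bool, what is visible of it).
- viewer.pinpoint(name, camera): "at" ([x, y, z] in mm, in the coordinates of the camera as it stood for that picture, good to about 4 mm: a listed point, or the origin of a listed thing).
The state is a dict: "t": time; "joints": joint angles; "joint_velocities": joint speeds; "joint_torque": joint torques, N m; "tcp_pos": TCP position; "tcp_rot": TCP orientation; "contact_force": force on the tool from outside, world axes, zero at the start; "wrist_torque": the same for the moment, N m; "grip_width": opening from 0.0 (shut) to 1.0 (fully open); "grip_force": force on a finger pad.
Only numpy, scipy, OpenCV 4.12 (cv2) and the standard library are available. Lean on these libraries where they do the work, as an engineer would, in place of code of your own. Each camera call takes 0.05 s, during which the arm holds its last target. There are 200 camera calls.

## Working session

There is one attempt and no reset: what is moved stays moved. The work goes in short steps, each a Python script; the robot and the scene stay as the last script left them, time stands still between calls to the robot, and variables do not carry over. Pictures are saved under pics/ and viewed, at most 10 in all, crops included, and the job is handed in when it is done.

```bash
ls; mkdir -p pics
cat > h.py <<'E'
from cell import robot, grip, kin, viewer
import numpy as np, cv2
def info(c):
    i=viewer.camera_info(c); return np.array(i["camera_matrix"]),np.array(i["R"]),np.array(i["t"])
def pin(name,c):
    K,R,t=info(c); return [(round(d["confidence"],2),(R.T@(np.array(d["at"])-t)).round(1)) for d in viewer.pinpoint(name,c)]
def proj(X,c):
    K,R,t=info(c); p=K@(R@np.array(X,float)+t); return p[:2]/p[2]
def ray(uv,z,c):
    K,R,t=info(c); d=R.T@np.linalg.solve(K,[uv[0],uv[1],1.]); o=-R.T@t; return o+d*(z-o[2])/d[2]
E
python3 - <<'E'
from h import *
ims=[]
for c in("scene","top"):
    im=viewer.read_camera(c); cv2.imwrite(f"pics/{c}0.png",im[:,:,::-1])
    for n in "pivot lock_hole lug_hole tongue_grip keeper_pivot keeper_stud long_pin long_pin_seat long_pin_grip short_pin pin_block spray_oil mask_tape spanner_17".split():
        print(c,n,*[(a,b.tolist()) for a,b in pin(n,c)[:4]])
    K,R,t=info(c); print((-R.T@t).round(), R[2].round(2))
o=robot.observe();print(o["t"],o["tcp_rot"],o["grip_width"])
E
```

```text
pics
scene pivot (0.95, [560.2, 101.6, 100.3])
scene lock_hole (0.75, [494.4, 103.6, 105.0])
scene lug_hole (0.61, [508.8, 55.4, 90.8])
scene tongue_grip (0.91, [598.6, 7.5, 95.0])
scene keeper_pivot (0.64, [495.7, 147.8, 102.2])
scene keeper_stud (0.64, [514.6, -235.7, 86.0])
scene long_pin (0.83, [420.6, -142.2, 3.6]) (0.61, [414.1, -296.1, -3.2])
scene long_pin_seat (0.82, [514.1, -234.7, 87.6]) (0.74, [415.8, -143.0, 81.0]) (0.58, [409.8, -290.6, 83.8])
scene long_pin_grip (0.91, [516.7, -235.4, 128.2]) (0.82, [419.1, -145.6, 114.4]) (0.78, [406.8, -294.7, 120.2])
scene short_pin (0.7, [537.3, -307.2, 16.3])
scene pin_block (0.59, [528.9, -274.1, -1.2]) (0.58, [540.1, -305.6, 13.8])
scene spray_oil (0.93, [699.0, -206.9, -1.4])
scene mask_tape (0.84, [377.2, 261.6, 1.5])
scene spanner_17 (0.68, [415.6, 21.5, 1.7])
[-574. -653.  676.] [ 0.81  0.43 -0.4 ]
top pivot (0.64, [565.2, 97.7, 104.2])
top lock_hole (0.83, [497.1, 102.6, 104.2])
top lug_hole (0.69, [602.5, 9.8, 88.2]) (0.64, [510.6, 60.7, 95.0]) (0.43, [561.5, 99.1, 103.4])
top tongue_grip (0.85, [603.4, 7.1, 91.4])
top keeper_pivot (0.68, [491.5, 147.0, 103.4])
top keeper_stud (0.71, [469.3, 188.9, 150.1]) (0.65, [696.0, -211.5, -1.0])
top long_pin (0.64, [414.7, -290.2, 3.5]) (0.58, [421.0, -143.9, 1.8]) (0.48, [512.6, -233.7, 11.6])
top long_pin_seat (0.66, [407.4, -290.7, 79.4]) (0.6, [514.4, -238.8, 88.3]) (0.54, [417.9, -142.6, 81.6])
top long_pin_grip (0.72, [409.3, -295.5, 115.5]) (0.69, [420.9, -146.2, 117.7]) (0.5, [514.0, -235.4, 129.6])
top short_pin (0.49, [542.0, -314.5, 12.8])
top pin_block (0.94, [532.1, -272.4, 0.5])
top spray_oil (0.72, [694.4, -210.3, -1.6]) (0.46, [512.4, 60.9, 95.6])
top mask_tape (0.66, [372.1, 262.0, -3.1]) (0.56, [514.8, -236.9, 130.5])
top spanner_17 (0.63, [412.7, 13.3, 2.9])
[ 440.  -53. 1095.] [ 0.1   0.03 -0.99]
1.5 [ 3.09873575e+00  5.17088682e-01 -4.60860480e-05] 0.9987852655407737
```

View pics/scene0.png

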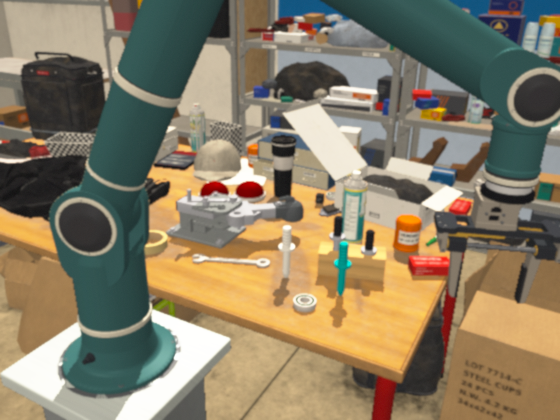

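View pics/top0.png

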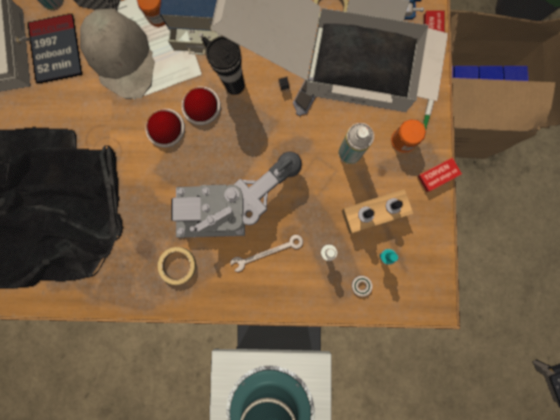

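The scene view shows a white decoy at (286,250) and a turquoise one at (343,265). The block holds the long pin at (338,235) and the short one at (369,242). In the top view the fork is at about (215,208), with the tongue folded toward (290,163). Next I'll zoom in on both.

Run:
```python
from h import *
t=cv2.imread("pics/top0.png"); s=cv2.imread("pics/scene0.png")
def mark(im,c,pts):
    pass
a=cv2.resize(t[145:245,165:305],(784,560),interpolation=cv2.INTER_CUBIC)
b1=cv2.resize(t[185:235,335:415],(400,250),interpolation=cv2.INTER_CUBIC)
b2=cv2.resize(s[180:255,165:285],(400,250),interpolation=cv2.INTER_CUBIC)
b3=cv2.resize(s[205:290,310:400],(400,378),interpolation=cv2.INTER_CUBIC)
cv2.imwrite("pics/a.png",a)
o=np.zeros((600,800,3),np.uint8);o[:250,:400]=b1;o[:250,400:]=b2;o[250:600,:400]=b3[:350];cv2.imwrite("pics/b.png",o)
```

```text
(no output)
```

View pics/a.png

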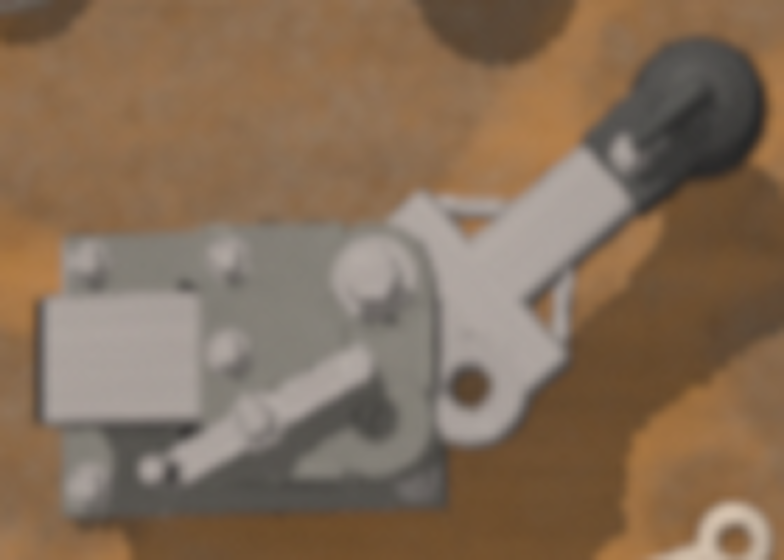

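View pics/b.png

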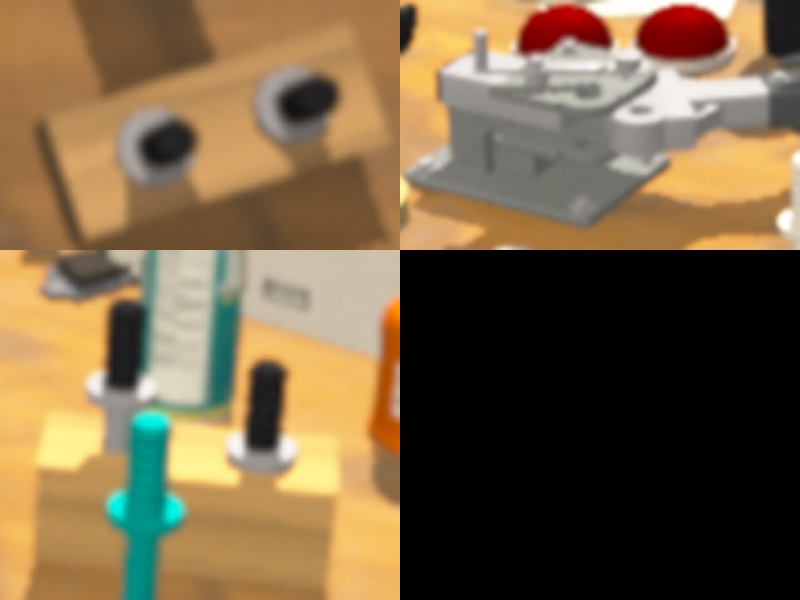

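The close-up shows the keeper across the hole at about 0.57 rad, with its stud at crop (150,468) and bolt at (256,415). The lug hole is at crop (470,387), and the tongue is folded by about 0.7. In the block, the left pin is the long one (raised collar) and the right pin is the short one. I'll cross-check these pixels against the network points.

Run:
```python
from h import *
f=lambda x,y,s,u,v:((x+.5)/s-.5+u,(y+.5)/s-.5+v)
for n,p,z in [("lug",(470,387),93),("stud",(150,468),150),("kbolt",(258,412),127),("pivothead",(372,272),117),("lock",(375,407),104)]:
    print(n,ray(f(*p,5.6,165,145),z,"top").round(1))
for n,p,z in [("collarL",(157,147),98),("collarS",(290,104),68),("topL",(181,137),148)]:
    print(n,ray(f(*p,5,335,185),z,"top").round(1))
# average several network reads
viewer_names="pivot lock_hole lug_hole tongue_grip keeper_pivot keeper_stud long_pin_seat long_pin_grip".split()
for n in viewer_names:
    print(n,[ (c,*[(a,b.tolist()) for a,b in pin(n,c)]) for c in("scene","top") if viewer.read_camera(c) is not None])
R0=lambda p:np.array([np.pi*np.cos(p/2),np.pi*np.sin(p/2),0])
for p in np.deg2rad([-150,-120,-90,-60,-30,0,30,60,90,120,150]):
    print(round(np.degrees(p)),[None if q is None else q[-1].round(2) for q in (kin.ik(P,R0(p)) for P in([600,7,70],[530,5,70],[496,103,130],[514,-236,110],[470,187,130]))])
```

```text
lug [513.4  58.   93. ]
stud [473.  187.8 150. ]
kbolt [498.9 147.  127. ]
pivothead [562.3 100.1 117. ]
lock [503.1  99.2 104. ]
collarL [ 515.6 -236.4   98. ]
collarS [ 540.8 -310.    68. ]
topL [ 516.7 -238.6  148. ]
pivot [('scene', (0.79, [560.4, 104.6, 100.6]), (0.39, [377.2, 260.5, 1.9])), ('top', (0.56, [561.6, 97.8, 103.8]), (0.31, [372.6, 263.0, -2.9]))]
lock_hole [('scene', (0.64, [494.1, 104.0, 103.6])), ('top', (0.73, [496.7, 101.1, 102.3]))]
lug_hole [('scene', (0.78, [514.3, 58.7, 90.8])), ('top', (0.74, [510.5, 61.5, 94.2]))]
tongue_grip [('scene', (0.62, [597.9, 8.0, 93.9])), ('top', (0.89, [602.7, 6.4, 88.6]))]
keeper_pivot [('scene', (0.97, [498.0, 148.6, 101.3]), (0.74, [499.1, 102.5, 104.3])), ('top',)]
keeper_stud [('scene', (0.48, [468.9, 186.6, 150.3])), ('top', (0.6, [467.8, 186.9, 149.8]))]
long_pin_seat [('scene', (0.78, [413.4, -207.5, 19.2]), (0.77, [515.2, -232.0, 88.3]), (0.62, [538.7, -308.7, 14.8]), (0.6, [349.8, -197.2, 23.6])), ('top', (0.89, [355.1, -194.1, 23.1]), (0.75, [409.5, -206.0, 21.1]), (0.47, [517.2, -236.1, 87.9]))]
long_pin_grip [('scen
[... 565 characters left out ...]
2), np.float64(-2.43)]
-30 [np.float64(-2.29), np.float64(-2.33), np.float64(-2.6), np.float64(-1.74), np.float64(-2.22)]
0 [np.float64(-1.83), np.float64(-1.87), np.float64(-2.15), np.float64(-1.27), np.float64(-2.4)]
30 [np.float64(-1.36), np.float64(-1.39), np.float64(-1.7), np.float64(-0.81), np.float64(-1.92)]
60 [np.float64(-0.9), np.float64(-0.91), np.float64(-1.24), np.float64(-0.34), np.float64(-1.6)]
90 [np.float64(-0.45), np.float64(-0.45), np.float64(-0.76), np.float64(0.13), np.float64(-1.1)]
120 [np.float64(0.0), np.float64(0.03), np.float64(-0.26), np.float64(0.6), np.float64(-0.59)]
150 [np.float64(0.48), np.float64(0.51), np.float64(0.23), np.float64(1.1), np.float64(-0.05)]
```

Measured points agree with the stated sizes: stud to bolt is 46.8 mm, pivot to lock about 66, pivot to grip 100. The keeper is at about 0.57, so I'll turn it out first.

```bash
cat >> h.py <<'E'
def rv(psi): return np.array([np.pi*np.cos(psi/2),np.pi*np.sin(psi/2),0])   # tool down, tool y at angle psi-90deg
def st(msg=""):
    o=robot.observe(); print(msg,"t",round(o["t"],1),"tcp",np.round(o["tcp_pos"],1),"F",np.round(o["contact_force"],1),"w",round(o["grip_width"]*92,1),"gf",round(float(np.max(o["grip_force"])),1)); return o
E
cat > k.py <<'E'
from h import *
B=np.array([496.,148.]);r=45.
def S(a,z): return [B[0]+r*np.cos(a),B[1]+r*np.sin(a),z]
def arc(a0,a1,z,n=6):
    for a in np.linspace(a0,a1,n+1)[1:]:
        robot.servo_line(S(a,z),feed=60,rotation=rv(a))
E
python3 - <<'E'
from k import *
a0=np.deg2rad(123)
grip(0.4,15)
robot.movep([470.5,187.3,230],rv(a0))
robot.servo_line([470.5,187.3,160],feed=120)
st("above")
robot.servo_line([470.5,187.3,126],feed=60); st("down")
grip(0.0,15); st("pinch")
arc(a0,np.deg2rad(90)+1.25,126); st("turned")
grip(0.4); o=st("open")
robot.servo_line([o["tcp_pos"][0],o["tcp_pos"][1],230],feed=200)
robot.movep([600,7,230],rv(np.deg2rad(130)))
for c in("scene","top"):
    im=viewer.read_camera(c); cv2.imwrite(f"pics/{c}1.png",im[:,:,::-1])
    for n in "pivot lock_hole lug_hole tongue_grip keeper_pivot keeper_stud".split():
        print(c,n,*[(a,b.tolist()) for a,b in pin(n,c)[:3]])
st()
t=cv2.imread("pics/top1.png")
cv2.imwrite("pics/c.png",cv2.resize(t[135:275,165:305],(600,600),interpolation=cv2.INTER_CUBIC))
E
```

```text
above t 7.7 tcp [470.8 187.7 160.4] F [ 0.6  1.3 -0.7] w 36.7 gf 0.0
down t 8.4 tcp [470.5 187.6 126. ] F [-0.8  0.6 -0.8] w 36.6 gf 0.0
pinch t 8.9 tcp [470.7 187.3 126.2] F [ 0.3 -0.9  1. ] w 11.4 gf 15.0
turned t 10.5 tcp [451.1 163.2 126.1] F [-6.5  2.1  6.3] w 11.2 gf 15.0
open t 11.0 tcp [453.5 162.  126. ] F [-0.2 -0.4  0.4] w 36.9 gf 0.0
scene pivot (0.76, [560.5, 102.8, 100.6])
scene lock_hole (0.86, [495.8, 102.0, 103.7]) (0.34, [539.2, -308.0, 14.6]) (0.32, [515.2, -235.6, 126.2])
scene lug_hole (0.93, [509.7, 55.3, 89.8])
scene tongue_grip (0.91, [601.9, 7.4, 96.0]) (0.67, [375.2, 261.1, 2.4]) (0.62, [694.7, -206.3, 2.2])
scene keeper_pivot (0.83, [497.7, 148.2, 99.0])
scene keeper_stud (0.76, [451.1, 163.8, 152.7])
top pivot (0.65, [560.9, 100.6, 104.8])
top lock_hole (0.94, [499.6, 101.0, 103.6]) (0.58, [695.3, -211.4, -0.3]) (0.38, [540.5, -312.0, 15.8])
top lug_hole (0.71, [511.9, 59.0, 94.9])
top tongue_grip
top keeper_pivot (0.81, [495.8, 148.2, 105.7])
top keeper_stud (0.66, [452.5, 165.1, 149.9])
 t 13.2 tcp [600.    6.9 230. ] F [-0.2 -0.6 -0.2] w 37.0 gf 0.0
```

Keeper is turned to about 1.2. Next, the tongue.

Run:
```python
from h import *
P=np.array([561.5,100.5]); z=70
def G(x): # x = world angle of tongue x axis
    c,s=np.cos(x),np.sin(x); return [P[0]-95*c-32*s,P[1]-95*s+32*c,z]
x0=np.deg2rad(131); g=G(x0); print(g)
grip(0.85,40)
robot.movep([g[0],g[1],170],rv(x0)); robot.servo_line([g[0],g[1],110],feed=150); robot.servo_line(g,feed=60); st("down")
grip(0,40); st("gripped")
for x in np.linspace(x0,np.deg2rad(89.5),9)[1:]:
    robot.servo_line(G(x),feed=70,rotation=rv(x)); st(round(np.degrees(x),1))
robot.hold(.3); st("end")
for c in("scene","top"):
    im=viewer.read_camera(c); cv2.imwrite(f"pics/{c}2.png",im[:,:,::-1])
    for n in "pivot lock_hole lug_hole keeper_pivot keeper_stud".split():
        print(c,n,*[(a,b.tolist()) for a,b in pin(n,c)[:3]])
t=cv2.imread("pics/top2.png");s=cv2.imread("pics/scene2.png")
cv2.imwrite("pics/d.png",np.hstack([cv2.resize(t[165:245,165:245],(400,400),interpolation=cv2.INTER_CUBIC),cv2.resize(s[180:260,175:255],(400,400),interpolation=cv2.INTER_CUBIC)]))
```

```text
[np.float64(599.6749011869695), np.float64(7.808700951140413), 70]
down t 15.7 tcp [599.8   8.   70.1] F [-0.2 -0.2 -0.6] w 78.3 gf 0.0
gripped t 16.4 tcp [599.8   7.8  70.1] F [0.5 0.3 1. ] w 39.5 gf 40.0
125.8 t 16.7 tcp [590.7   4.5  70.1] F [-3.  -0.5  2.4] w 40.0 gf 40.0
120.6 t 16.9 tcp [582.1   2.2  70. ] F [-4.2 -2.1  4.2] w 39.6 gf 40.0
115.4 t 17.2 tcp [573.3   0.6  70.1] F [-4.4 -3.1  5.9] w 39.4 gf 40.0
110.2 t 17.5 tcp [ 5.642e+02 -2.000e-01  7.000e+01] F [-5.  -3.4  5.5] w 39.8 gf 40.0
105.1 t 17.8 tcp [ 5.55e+02 -1.00e-01  7.00e+01] F [-4.9 -3.9  5.9] w 39.8 gf 40.0
99.9 t 18.1 tcp [546.    0.7  70. ] F [-5.3 -3.4  5.9] w 39.8 gf 40.0
94.7 t 18.4 tcp [537.    2.4  70. ] F [-5.2 -4.1  6.8] w 39.7 gf 40.0
89.5 t 18.6 tcp [528.2   5.   70. ] F [-5.6 -3.9  6.8] w 39.7 gf 40.0
end t 18.9 tcp [528.2   5.   70. ] F [-6.2 -4.8  6.9] w 39.8 gf 40.0
scene pivot (0.85, [559.2, 103.7, 100.0])
scene lock_hole (0.97, [496.5, 104.3, 104.8])
scene lug_hole (0.7, [496.5, 101.8, 87.6])
scene keeper_pivot (0.75, [496.0, 149.8, 102.0])
scene keeper_stud (0.66, [454.2, 163.9, 150.5])
top pivot (0.64, [562.2, 98.5, 104.4]) (0.55, [412.1, 16.3, 2.9])
top lock_hole (0.8, [496.7, 104.6, 102.8])
top lug_hole (0.49, [493.4, 101.4, 94.4])
top keeper_pivot (0.83, [493.6, 147.8, 103.0])
top keeper_stud (0.76, [450.9, 164.5, 150.4])
```

View pics/d.png

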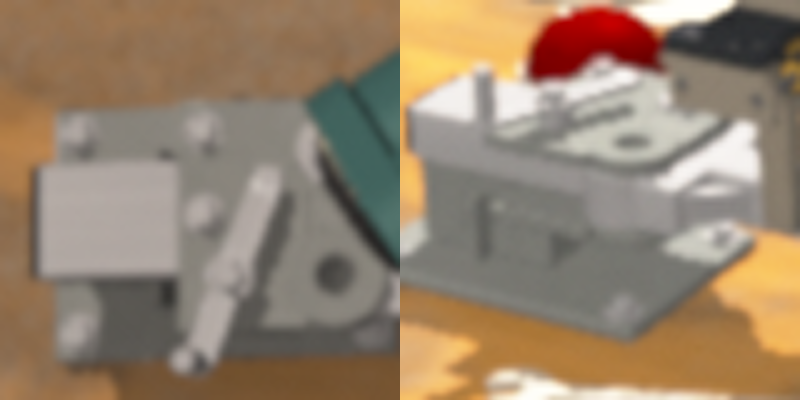

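The keeper is clear of the hole. The lock hole shows at crop (335,274) in the top view and (634,142) in the scene view. I'll fit the holes and the bracket heading precisely.

Run:
```python
from h import *
f=lambda x,y,u,v:((x+.5)/5-.5+u,(y+.5)/5-.5+v)
T=cv2.cvtColor(cv2.imread("pics/top2.png"),cv2.COLOR_BGR2GRAY).astype(float);S=cv2.cvtColor(cv2.imread("pics/scene2.png"),cv2.COLOR_BGR2GRAY).astype(float)
for c,G,p in(("top",T,f(335,274,165,165)),("scene",S,f(234,142,175,180))):
    u0,v0=map(round,p); w=np.s_[v0-7:v0+8,u0-7:u0+8] if c=="top" else np.s_[v0-4:v0+5,u0-6:u0+7]
    g=G[w]; print(c,p); print(g.astype(int))
    print(ray(p,104,c).round(1))
for e in([(60,110),(300,99),8],[(40,168),(178,163),93],[(40,278),(178,276),93],[(65,362),(385,350),8]):
    a,b=[ray(f(*q,165,165),e[2],"top") for q in e[:2]]; d=a-b; print(a.round(1),b.round(1),np.degrees(np.arctan2(d[1],d[0])).round(1))
for c in("scene","top"):
    print(c,[proj([496,103,104],c).round(1)])
o=robot.observe(); import scipy.spatial.transform as t; M=t.Rotation.from_rotvec(o["tcp_rot"]).as_matrix(); print(np.degrees(np.arctan2(M[1,0],M[0,0])))
```

```text
top (231.6, 219.4)
[[133 131 131 132 132 132 132 132 131 131 124 105  75  49  39]
 [132 132 132 133 132 132 132 132 132 132 130 120  97  69  46]
 [131 132 133 133 131 130 128 127 130 131 132 129 116  94  66]
 [132 132 132 130 125 118 112 113 118 125 129 132 128 115  91]
 [132 133 130 123 110  96  89  90  99 110 121 129 132 127 113]
 [131 131 126 110  90  76  73  75  84  96 111 125 131 133 128]
 [132 130 121  97  76  68  70  73  80  88 102 120 130 133 133]
 [132 129 117  90  70  69  72  77  82  86 101 118 129 133 134]
 [131 129 117  91  72  71  74  79  83  89 103 121 130 132 133]
 [131 130 121  99  79  73  75  80  84  95 111 125 132 133 133]
 [132 132 127 112  94  84  81  84  93 106 121 130 133 133 133]
 [131 132 130 124 114 106  98  99 107 120 128 134 134 134 133]
 [131 131 131 130 128 124 120 119 123 129 133 134 134 134 131]
 [131 131 132 131 132 133 131 131 131 133 133 134 134 133 125]
 [131 131 131 132 133 134 134 134 134 133 133 133 132 126 115]]
[497.8  98.9 104. ]
scene (221.4, 208.0)
[[159 162 165 178 191 195 199 203 201 201 204 206 206]
 [191 194 194 197 198 199 198 197 196 198 201 204 206]
 [200 200 197 192 184 179 176 178 182 189 195 201 203]
 [201 198 187 169 150 141 138 141 151 167 186 199 203]
 [201 196 177 147 126 121 123 127 135 151 179 197 202]
 [200 198 185 165 150 146 148 152 158 170 188 198 199]
 [190 195 195 191 183 179 179 181 187 191 192 190 182]
 [163 175 180 182 182 181 181 180 179 177 172 161 145]
 [134 141 147 150 151 152 151 148 143 137 131 123 113]]
[496.4  97.7 104. ]
[592.8 269.6   8. ] [600.2 135.7   8. ] 93.2
[550.9 253.4  93. ] [554.2 182.5  93. ] 92.7
[494.6 251.1  93. ] [496.5 180.5  93. ] 91.5
[453.3 261.2   8. ] [462.2  85.1   8. ] 92.9
scene [array([219.7, 207.7])]
top [array([230. , 220.1])]
89.59741127136577
```

Hole pixels from both cameras, the keeper bolt and the bracket edges agree: the lock hole is at about (497, 98.7) and the bracket heading is about 92.2°. The tongue is overshot by about 2.6°, which fits the brighter right side of the hole. I'll correct it and look again.

Run:
```python
from h import *
P=np.array([561.5,100.5]); z=70
def G(x):
    c,s=np.cos(x),np.sin(x); return [P[0]-95*c-32*s,P[1]-95*s+32*c,z]
x=np.deg2rad(92.2); robot.servo_line(G(x),feed=30,rotation=rv(x)); robot.hold(.3); st("set")
T=cv2.cvtColor(viewer.read_camera("top"),cv2.COLOR_RGB2GRAY); print(T[213:228,225:240])
grip(0.85); robot.hold(.2); o=st("open"); 
robot.servo_line([*o["tcp_pos"][:2],200],feed=200)
robot.movep([530,-150,270],rv(np.deg2rad(100)))
for c in("scene","top"):
    im=viewer.read_camera(c); cv2.imwrite(f"pics/{c}3.png",im[:,:,::-1])
    for n in "pivot lock_hole lug_hole tongue_grip keeper_stud long_pin_grip long_pin_seat short_pin".split():
        print(c,n,*[(a,b.tolist()) for a,b in pin(n,c)[:4]])
t=cv2.imread("pics/top3.png"); s=cv2.imread("pics/scene3.png")
print(cv2.cvtColor(t,cv2.COLOR_BGR2GRAY)[213:228,225:240])
cv2.imwrite("pics/e.png",np.hstack([cv2.resize(t[165:245,165:245],(400,400),interpolation=cv2.INTER_CUBIC),cv2.resize(s[220:300,280:360],(400,400),interpolation=cv2.INTER_CUBIC)]))
```

```text
set t 20.1 tcp [533.5   3.4  70. ] F [-2.8 -4.5  5.3] w 39.8 gf 40.0
[[133 133 133 133 132 132 133 132 132 132 133 133 133 129 115]
 [132 132 133 132 131 130 128 127 129 131 133 134 134 132 126]
 [132 132 132 130 125 118 113 113 117 124 129 132 133 133 131]
 [132 132 130 124 112 100  91  89  96 107 119 129 133 133 133]
 [131 132 126 112  95  80  73  72  79  90 107 123 131 133 133]
 [132 131 120  99  80  70  65  70  76  84  99 118 130 133 133]
 [132 129 117  93  73  64  66  75  81  85  97 117 130 133 134]
 [131 129 118  93  71  63  69  79  84  86  98 118 130 133 133]
 [131 130 122 100  78  67  71  79  84  90 104 122 131 133 134]
 [131 131 127 113  97  83  78  82  90 100 114 127 133 134 133]
 [131 132 130 125 115 107  99  98 106 115 125 131 134 134 133]
 [131 131 132 130 129 125 120 119 123 128 132 133 134 134 132]
 [132 132 131 132 132 133 132 131 132 132 133 133 135 133 126]
 [132 131 131 132 133 134 135 134 134 134 134 134 132 126 113]
 [131 130 130 131 133 133 134 134 134 134 132 129 123 112  97]]
open t 21.1 tcp [533.2   4.3  70. ] F [ 0.2 -0.  -1.3] w 78.1 gf 0.0
scene pivot (0.9
[... 1096 characters left out ...]
5 134]
 [134 134 128 114  96  81  74  74  80  92 109 125 134 135 136]
 [133 133 122 101  81  71  66  71  79  85 101 121 132 135 135]
 [133 131 119  95  74  65  67  76  82  87  99 119 132 135 135]
 [133 131 120  94  72  65  70  80  85  88 101 121 131 135 135]
 [133 132 123 102  79  69  72  81  86  91 105 124 133 134 135]
 [133 134 128 115  97  84  80  85  91 101 116 130 135 135 135]
 [133 133 132 127 118 109 100 100 107 117 127 133 136 136 135]
 [133 133 134 133 130 127 122 121 124 130 134 135 136 136 133]
 [133 134 134 135 135 135 134 133 134 135 136 136 136 134 127]
 [134 134 134 134 135 136 136 136 136 136 136 135 134 128 115]
 [133 131 131 134 135 136 136 136 136 136 134 130 125 113  98]]
```

View pics/e.png

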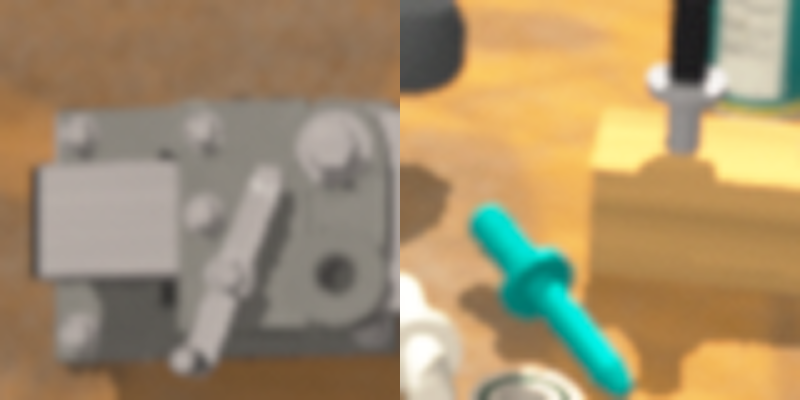

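View pics/scene3.png

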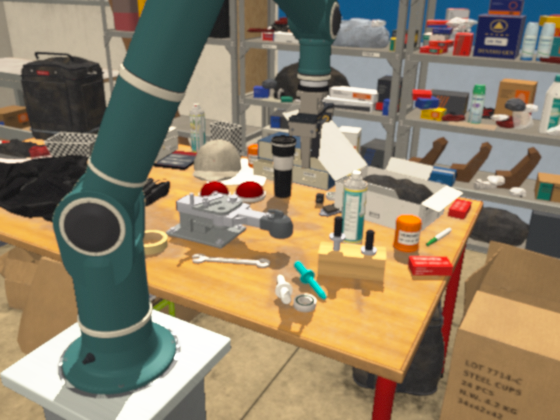

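The tongue is straight: the lug hole at about (494,98.6) lies under the lock hole, and the fork looks clear. The two decoys toppled by themselves and now lie near (285,290) and (310,280), away from the job. Next I grasp the long pin and carry it over the hole.

Run:
```python
from h import *
psi=rv(np.deg2rad(95)); g=np.array([515.5,-236.2])
grip(0.55,45)
robot.movep([*g,200],psi); robot.servo_line([*g,111],feed=100); st("down")
grip(0,45); st("grip")
robot.servo_line([*g,180],feed=80); st("lift"); robot.servo_line([*g,265],feed=200)
robot.servo_line([497,98.7,265],feed=200)
robot.servo_line([497,98.7,233],feed=100); robot.hold(.3); st("over")
for c in("scene","top"):
    im=viewer.read_camera(c); cv2.imwrite(f"pics/{c}4.png",im[:,:,::-1])
    for n in "lock_hole long_pin long_pin_seat long_pin_grip".split():
        print(c,n,*[(a,b.tolist()) for a,b in pin(n,c)[:3]])
t=cv2.imread("pics/top4.png"); s=cv2.imread("pics/scene4.png")
cv2.imwrite("pics/f.png",np.hstack([cv2.resize(t[165:245,185:265],(400,400),interpolation=cv2.INTER_CUBIC),cv2.resize(s[150:230,180:260],(400,400),interpolation=cv2.INTER_CUBIC)]))
```

```text
down t 25.7 tcp [ 516.1 -236.2  111.6] F [-0.4  0.1  0.1] w 51.0 gf 0.0
grip t 26.2 tcp [ 515.4 -236.3  111.2] F [-0.3 -0.3  1.6] w 21.2 gf 45.0
lift t 27.2 tcp [ 515.1 -236.2  179.5] F [-0.5  0.  -2.8] w 21.1 gf 45.0
over t 30.4 tcp [497.3  98.8 233.4] F [-0.6  0.2 -2.8] w 21.4 gf 45.0
scene lock_hole (0.97, [496.3, 103.7, 102.5]) (0.49, [498.0, 147.9, 98.9])
scene long_pin (0.84, [495.6, 100.7, 134.5]) (0.84, [404.9, -135.3, 6.8]) (0.73, [560.1, 102.6, 100.7])
scene long_pin_seat (0.82, [335.8, -180.7, 19.7])
scene long_pin_grip (0.83, [496.0, 99.2, 248.9]) (0.76, [434.0, -175.5, 23.2]) (0.7, [306.6, -202.0, 23.2])
top lock_hole (0.89, [497.6, 101.6, 104.3])
top long_pin (0.84, [401.1, -137.6, 7.4]) (0.77, [373.3, -267.8, 9.5]) (0.5, [493.2, 102.2, 131.0])
top long_pin_seat (0.93, [341.6, -180.9, 18.2]) (0.86, [411.6, -205.5, 19.5]) (0.53, [501.0, 97.0, 211.7])
top long_pin_grip (0.95, [309.2, -203.6, 27.9]) (0.52, [497.4, 99.6, 251.1])
```

View pics/f.png

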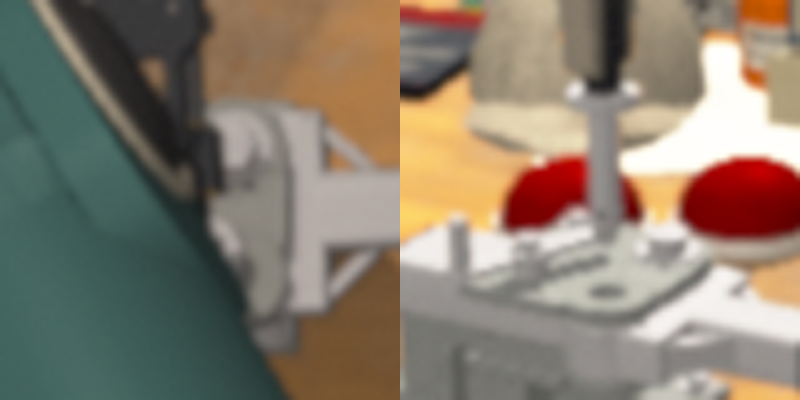

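The pin is held upright over the hole: nose at scene crop (604,235), hole at (606,291). Now a guarded descent that gives way to side forces.

```bash
cat > ins.py <<'E'
from h import *
print(proj([497,98.7,132],"scene"),proj([497,98.7,104],"scene"))
o=robot.observe(); p=np.array([497,98.7]); z=o["tcp_pos"][2]; b=np.array(o["contact_force"])
robot.servo_line([*p,209],feed=80); z=209
while z>120:
    z-=3; robot.servo_line([*p,z],feed=60)
    o=robot.observe(); F=np.array(o["contact_force"])-b
    if z%9==2 or abs(F).max()>8: print(round(z),np.round(o["tcp_pos"],1),F.round(1))
    p=p+np.clip(F[:2]*0.06,-.8,.8)
    if F[2]>30: print("stop"); break
st("end")
E
python3 ins.py
```

```text
[220.90903178 198.41130468] [221.23508292 207.85106685]
200 [496.8  98.6 199.8] [-0.5  1.1  0.2]
191 [496.8  98.7 190.8] [0.1 0.1 1.4]
182 [496.8  98.7 181.8] [-0.6  0.8 -0. ]
173 [496.7  98.9 172.8] [ 0.1 -0.1 -0.1]
164 [496.8  99.  163.8] [-0.3 -0.4 -0.1]
155 [496.8  98.9 154.8] [-0.7 -0.3 -0.1]
146 [496.6  98.9 145.8] [-0.2  0.1 -0. ]
137 [496.6  99.  136.8] [-0.1  0.   0.4]
128 [496.5  99.  127.8] [ 0.6 -0.5 -0.3]
122 [496.9  99.3 124.7] [-9.1 -3.  30.1]
stop
end t 38.6 tcp [496.9  99.3 124.7] F [-9.  -3.4 26.9] w 21.1 gf 45.0
```

Seated: the TCP stopped at 124.7 with 30 N, against an expected 125. Release, then turn the keeper in until it stops.

Run:
```python
from k import *
import k
robot.servo_line([497,99.2,124.7],feed=20); st("relax")
grip(0.5); st("open")
robot.servo_line([497,99.2,225],feed=150)
k.B=np.array([495.8,148.4]); a=np.deg2rad(159.5)
grip(0.45,15)
robot.movep(S(a,225),rv(a)); robot.servo_line(S(a,160),feed=150); robot.servo_line(S(a,126),feed=60); st("down")
grip(0,15); st("pinch")
for a in np.deg2rad(np.arange(155,111,-2.0)):
    robot.servo_line(S(a,126),feed=60,rotation=rv(a)); o=robot.observe(); F=np.array(o["contact_force"])
    Ft=F[:2]@[-np.sin(a),np.cos(a)]
    if a<np.deg2rad(122) or Ft>8: print(round(np.degrees(a)),F.round(1),round(Ft,1))
    if Ft>10: break
robot.hold(.2); st()
grip(0.45); robot.hold(.2); o=st("open")
robot.servo_line([*o["tcp_pos"][:2],230],feed=200)
robot.movep([530,-100,290],rv(np.deg2rad(100)))
for c in("scene","top"):
    im=viewer.read_camera(c); cv2.imwrite(f"pics/{c}5.png",im[:,:,::-1])
    for n in "keeper_stud keeper_pivot long_pin_seat long_pin_grip tongue_grip short_pin".split():
        print(c,n,*[(a,b.tolist()) for a,b in pin(n,c)[:4]])
t=cv2.imread("pics/top5.png"); s=cv2.imread("pics/scene5.png")
cv2.imwrite("pics/g.png",np.hstack([cv2.resize(t[165:245,165:245],(400,400),interpolation=cv2.INTER_CUBIC),cv2.resize(s[170:250,175:255],(400,400),interpolation=cv2.INTER_CUBIC)]))
st()
```

```text
relax t 38.9 tcp [497.   99.2 124.9] F [-3.8 -1.   5.3] w 21.0 gf 45.0
open t 39.4 tcp [497.   99.2 124.6] F [-1.  -0.3 -0. ] w 46.0 gf 0.0
down t 42.6 tcp [453.7 164.4 126. ] F [0.6 0.2 0.2] w 41.6 gf 0.0
pinch t 43.2 tcp [453.6 163.9 126.1] F [-1.3 -1.5  2. ] w 11.2 gf 15.0
121 [ 2.1 -5.4  5.4] 1.0
119 [ 1.2 -5.5  5. ] 1.6
117 [ 1.5 -5.6  5. ] 1.2
115 [ 0.3 -5.9  6.6] 2.2
113 [-2.  -6.9  9. ] 4.6
 t 48.9 tcp [477.3 188.4 125.9] F [-1.  -7.7  8.5] w 11.7 gf 15.0
open t 49.7 tcp [478.2 189.8 126. ] F [ 0.7  0.7 -0.3] w 41.5 gf 0.0
scene keeper_stud (0.71, [537.2, -307.3, 15.2]) (0.68, [476.9, 190.3, 150.9]) (0.2, [494.1, 97.3, 88.0])
scene keeper_pivot (0.69, [497.6, 149.3, 100.5])
scene long_pin_seat (0.88, [411.7, -208.2, 22.2]) (0.73, [496.4, 93.7, 93.0]) (0.72, [335.0, -178.2, 22.3]) (0.62, [496.4, 99.3, 99.1])
scene long_pin_grip (0.8, [307.4, -200.3, 24.6]) (0.68, [495.9, 98.3, 143.0])
scene tongue_grip (0.57, [533.0, 3.9, 92.1]) (0.31, [563.6, 102.5, 99.8])
scene short_pin (0.82, [540.5, -306.7, 15.9])
top keeper_stud (0.65, [493.4, 99.7, 143.6]) (0.62, [474.7, 189.5, 150.4])
top keeper_pivot (0.58, [493.0, 147.5, 105.0])
top long_pin_seat (0.66, [495.3, 95.2, 100.6])
top long_pin_grip
top tongue_grip (0.58, [536.6, 5.7, 89.4])
top short_pin (0.65, [541.6, -312.2, 16.4])
 t 52.2 tcp [ 530. -100.  290.] F [ 1.1  0.2 -0.3] w 41.4 gf 0.0
```

View pics/g.png

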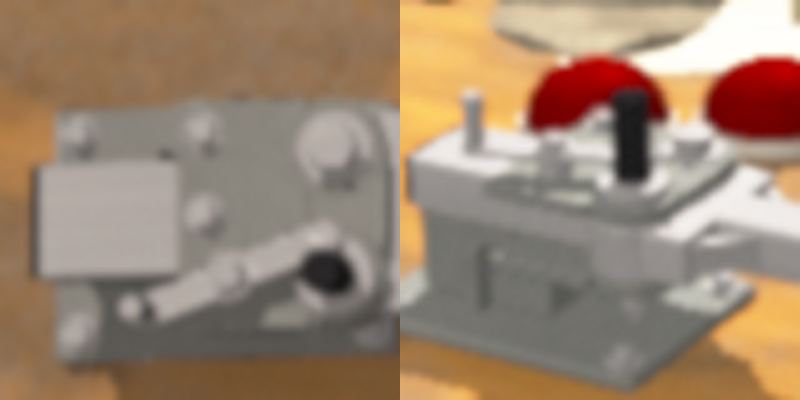

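The picture shows the pin seated at top crop (330,272), collar on the fork. The keeper lies over the collar with its edge against the grip, at about 0.4 rad, and the force rose at the expected angle. Handing in.

```bash
python3 -c "
from h import *
print(robot.job_done()); st()"
```

```text
the job is handed in; nothing more can be done
None
the job is handed in; nothing more can be done
```

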